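# Half-shutter bore check of a cast bush on the light box

### The arm

A 7-joint arm with a two-finger parallel gripper is mounted at the origin on a cart in front of the work surface, level with it; the furniture and walls round the work are solid. World frame = base frame: x ahead of the robot, y to its left, z up, the work surface at z = 0. Lengths are in m, angles in rad, forces in N, time in s.
With the tool pointing down it reaches from about 0.4 to 0.85 m from the base axis. Payload 6.9 kg.
Tool frame: the origin (TCP) lies on the centre line of the jaws, within the pads' length; the fingertips stand 17 mm ahead of it and the grasp point (between the pads) lies 2 mm behind it; z points along the fingers, y is the line along which they close (so a half turn about z gives the same grasp; the last joint's range is limited). The gripper opens to 85 mm and grips with 20 to 120 N. Pads are 22 mm wide; open, the fingers measure 114 mm over their backs; the gripper's body (76 mm by 85 mm) begins 54 mm behind the grasp point. The pads swing forward as they close: fully open they stand 13 mm farther back than shut.
Start: joints at [1.228, 0.507, -0.238, 1.5, 0.126, 1.149, -0.155], TCP at [0.271, -0.563, 0.248] pointing down, gripper open.
Joint ranges: [-3.08, 3.08], [-0.24, 2.05], [-1.43, 1.35], [0, 2.5], [-1.52, 4.66], [0.17, 1.96], [-2.89, 2.89]. Speed limits (rad/s): [2.39, 2.39, 3.14, 3.14, 3.14, 3.14, 3.14].

### API

Orientations are given as a rotation vector (axis times angle).
In Python, from plant import env gives the robot as it stands.
- The arm moves only by the shell command python3 -m inch 'ROWS' [OPENING]. ROWS is JSON, a list of rows, each an object with "translation": the shift along the tool's x, y, z in m, a list of three; "dr": the turn, a rotation vector about the tool's x, y, z in rad, a list of three. A call has 1 to 12 rows; each row shifts and turns the commanded pose from where the row before left it, along the tool's axes as they then stand; what a row does not reach is not made up. A row lasts 1/10 s, in which the tool goes at most 50 mm and 8.59 degrees, less where a joint would pass 70% of its speed; a pose out of reach is approached as far as the arm can. A call is refused whole if a number of a shift passes 0.05 or a number of a turn 0.15, either way. A call with a gripper value outside its range is refused whole. OPENING is the opening, from -1 (shut) to 1 (fully open), set as the call begins (- or left out, the last holds). The fingers move at their own pace and stop on an object; the grip force is fixed at half the most. Time passes only in rows, so rows that do not move let the fingers close. It gives the time, the measured TCP pose, the force, the opening and the grip force at its end, in the units of the state.
- env.sense(): the state, without advancing time (a new reading comes with each control period).
- env.read_camera(name): name is "scene" or "side" or "wrist"; returns the picture (384x512x3 uint8, red, green, blue); there is no depth.
- env.camera_info(name): a dict with "intrinsics" (3x3 intrinsics, pixels), "extrinsics" (4x4, takes a point from camera to world coordinates). Camera axes: x right, y down, z forward; pixel columns grow to the right and rows downward; lengths in m; the calibration is good to about 2 mm. A picture is of the moment at which its call begins: read the wrist's pose just before it. camera_info takes no time and is no camera call; for the wrist camera it gives the pose at the moment of the call.
- env.sign_off(): hands the job in; it is judged then, once.
The state is a dict: "clock": time; "qpos": joint angles; "joint_vel": joint speeds; "effort": joint torques, N m; "tool_pos": TCP position; "eef_rot": TCP orientation; "contact_force": force on the tool from outside, world axes, zero at the start; "wrist_torque": the same for the moment, N m; "opening": finger opening in m; "grip_force": force on a finger pad.
Only numpy, scipy, OpenCV 4.12 (cv2) and the standard library are available. Lean on these libraries where they do the work, as an engineer would, in place of code of your own. Each camera call takes 0.05 s, during which the arm holds its last target. There are 200 camera calls.

### The job

Lift the brass flanged bush out of the open steel die and set it down gently, hub up, in the round glass-bottomed seat of the blue light box, letting go only when it sits there, flat on the glass. Then slide the sprung shutter by its black handle away from the seat to half travel, so that its pointer stands at the yellow mark, without running on to wide open, and finish while holding it there against its spring. Leave the hammer, spanner, caliper and nut where they lie.

Things in the scene. Friction and masses are not known exactly. Their poses are not given: they have to be found in the camera images.
- die: open steel die block, fixed, 140 x 140 x 40 mm, origin at the centre of its underside, on the table. In its top is a round cavity, 86 mm across and 14 mm deep, centred. Four 16 mm dowel heads stand 6 mm proud of the top at x, y = +-56 mm, and low clamp lugs (14 mm high) stand out to x = +-92 mm at the foot. The die stands either left or right of the middle, the light box on the other side
- bush_center (a point): brass flanged bush, loose, about 0.2 to 0.42 kg; this point is on its axis half-way up (23 mm above its underside). Flange 80 mm across and 10 mm thick at the bottom, round hub 44 mm across above it up to 46 mm total height, through bore 28 mm. It lies flange down in the die's cavity, the hub standing 32 mm above the die's top: grip the hub. z is its axis, pointing up
- light_box: blue light box with grey top, fixed, 130 mm (x) by 280 mm (y, from -150 to +130 mm) by 60 mm high, origin on the table below the slot-and-seat centre line; its +y axis is the direction in which the shutter slides open, horizontal. The top face is 60 mm above the table. Its scale on the -x side of the shutter slot has white marks at 0, 15, 45 and 60 mm and a broad yellow mark at 30 mm (half travel)
- seat (a point): centre of the glass floor of the round seat in the light box's top, at y = -85 mm, 54 mm above the table; the recess is 86 mm across and 6 mm deep, so the bush's 80 mm flange drops in with 3 mm to spare all round. Seated, the bush's centre is 23 mm above this point
- shutter (a joint): shutter travel in m: 0 = closed (start), 0.030 = half, at the yellow mark, 0.060 = wide open (end stop). A spring pulls it shut all the time: about 4.5 N at closed, 9 N at half, 13.5 N at wide open (150 N/m); it flies shut if let go
- shutter_grip (a point): point in the shutter's upright black handle, 90 mm above the table, on the light box's y axis, at y = +30 mm when closed, moving with the shutter along the box's +y. The handle is 16 mm thick along y, 30 mm wide along x, and stands from 67 to 109 mm above the table, on a steel foot 20 mm along y and 34 mm along x, 63 to 68 mm above the table. Axes as the light box's
- caliper: steel sliding caliper lying in front of the light box, 62 x 200 x 8 mm, bystander
- nut: dark hexagon nut lying in front of the die, 36 x 41 x 19 mm, bystander
- hammer: hammer with wooden handle lying at the right, 105 x 286 x 27 mm, bystander
- spanner: open-ended spanner lying at the far right, beyond the hammer, 40 x 227 x 12 mm, bystander
Mind the look-alikes: they are no part of the job. Of the things shaped like the part that bears bush_center, the brass one is meant.

How it is judged:
On the way, in this order (a step that is already met when the one before it is completed fails the run):
1. the bush is lifted clear out of the die in the fingers (z of bush_center in the frame of die above 0.069 m and contact force between the fingers and bush above 1 N), for 0.1 s.
2. the bush sits in the seat and is let go, the shutter still closed (horizontal distance between bush_center and seat below 0.005 m and z of bush_center in the frame of seat between 0.019 and 0.0255 m and angle between bush_center's own z axis and vertical below 0.06 rad and contact force between the fingers and bush below 0.05 N and value of joint shutter below 0.005 m and linear speed of bush below 0.02 m/s), for 0.2 s.
3. the shutter is held at half travel (value of joint shutter between 0.025 and 0.035 m and velocity of joint shutter between -0.01 and 0.01 m/s and contact force between the fingers and shutter above 3 N), for 0.5 s.
At the end, for the whole second after the job is handed in: The bush sits upright in the light box's seat, within 5 mm of its centre and flat on the glass (2.5 mm), untouched by the fingers; the shutter stands still at 30 mm +- 5 mm, held there by the fingers with more than 3 N (all of step 3 and horizontal distance between bush_center and seat below 0.005 m and z of bush_center in the frame of seat between 0.019 and 0.0255 m and angle between bush_center's own z axis and vertical below 0.06 rad and contact force between the fingers and bush below 0.05 N); the arm keeps its last pose, push and grip.
It fails at once if the bush is let go above its seat (horizontal distance between bush_center and seat below 0.06 m and z of bush_center in the frame of seat above 0.045 m and contact force between the fingers and bush below 0.05 N).
It fails at once if the shutter is pulled nearly wide open (value of joint shutter above 0.052 m).
It fails at once if a bystander is moved by more than 30 mm (distance of any of caliper, nut, hammer, spanner from where it was at the start of the episode above 0.03 m).
It also fails if it takes over 67 s, if anything falls off the work surface, if the arm or the gripper's body presses on something with over 40 N, if the wrist force passes 120 N, or if a joint passes its speed limit or range.

## Working session

There is one attempt and no reset: what is moved stays moved. The work goes in short steps, Python scripts to look and compute and a shell command to move; the robot and the scene stay as the last step left them, time stands still between calls to the robot, and variables do not carry over. Pictures are saved under pics/ and viewed, at most 10 in all, crops included, and the job is handed in when it is done.

```bash
ls; mkdir -p pics; python3 - <<'E'
from plant import env
import cv2,numpy as np
s=env.sense();print({k:np.round(v,3).tolist() for k,v in s.items()})
for n in("scene","side"):
    cv2.imwrite(f"pics/{n}0.png",env.read_camera(n)[:,:,::-1])
    c=env.camera_info(n);print(n,np.round(c["intrinsics"],1).tolist(),np.round(c["extrinsics"],3).tolist())
E
```

```text
pics
{'clock': 0.0, 'qpos': [1.228, 0.508, -0.238, 1.501, 0.126, 1.149, -0.155], 'joint_vel': [0.0, -0.0, -0.001, -0.0, 0.0, 0.0, -0.0], 'effort': [-0.001, -62.061, -2.187, -24.966, 0.013, 0.012, 0.0], 'tool_pos': [0.271, -0.563, 0.247], 'eef_rot': [-3.061, -0.699, 0.001], 'contact_force': [0.36, 0.104, -0.496], 'wrist_torque': [0.042, 0.003, -0.0], 'grip_force': 0.0, 'opening': 0.086}
scene [[437.5, 0.0, 251.0], [0.0, 437.5, 187.7], [0.0, 0.0, 1.0]] [[-0.827, -0.301, 0.474, -0.29], [-0.562, 0.439, -0.701, 0.958], [0.003, -0.847, -0.532, 0.975], [0.0, 0.0, 0.0, 1.0]]
side [[382.1, 0.0, 247.5], [0.0, 382.1, 194.6], [0.0, 0.0, 1.0]] [[0.957, -0.098, 0.273, 0.147], [-0.289, -0.404, 0.868, -1.316], [0.026, -0.909, -0.415, 0.642], [0.0, 0.0, 0.0, 1.0]]
```

View pics/scene0.png

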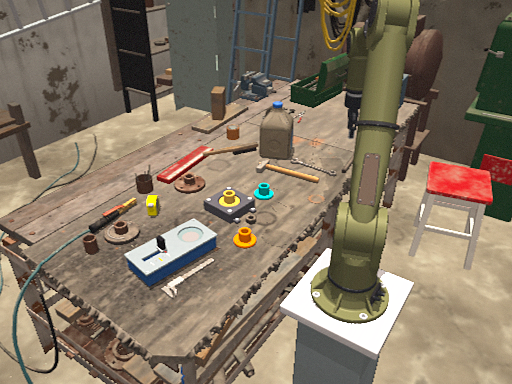

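View pics/side0.png

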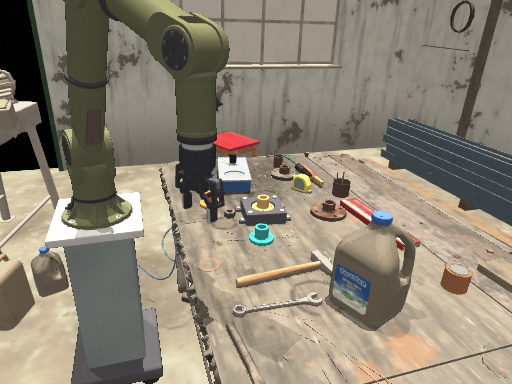

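Candidates in the scene picture: brass bush in the die (229,199), cyan bush (263,190), orange bush (244,238), and rusty flanges (190,184) and (122,230). By the description it is the one in the die. I'll check it in a close crop, which also shows the light box (seat about (190,234), handle (160,243)).

```bash
python3 - <<'E'
import cv2
a=cv2.imread("pics/scene0.png")[175:285,120:280]
cv2.imwrite("pics/crop1.png",cv2.resize(a,None,fx=5,fy=5,interpolation=cv2.INTER_CUBIC))
E
```

```text
(no output)
```

View pics/crop1.png

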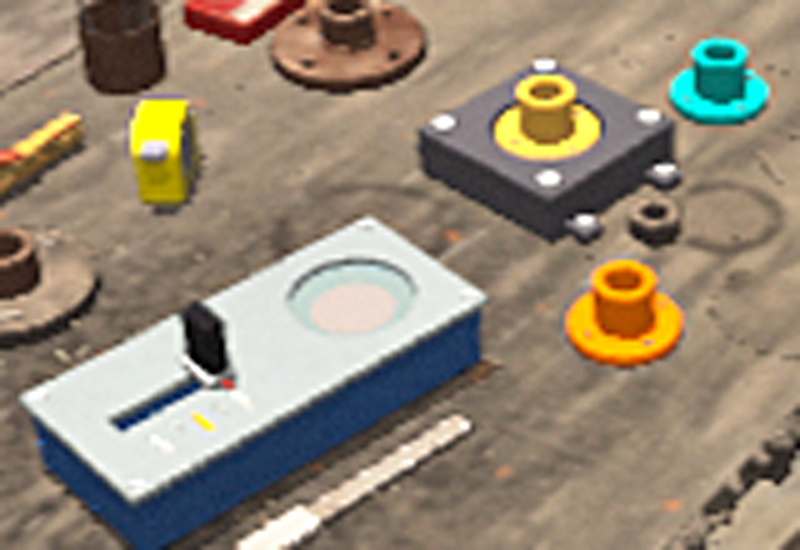

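The crop shows the brass bush in the die, with its hub top at crop (546,93). The dowels are at (443,123), (545,66), (649,117) and (547,179). The box-top corners are (486,297), (370,217), (22,398) and (135,502), and the seat rim is centred at about (352,297).

```bash
cat > h.py <<'E'
import numpy as np
from plant import env
from scipy.spatial.transform import Rotation as R
from scipy.optimize import least_squares
def ray(info,uv,z):
    K,T=np.array(info["intrinsics"]),np.array(info["extrinsics"])
    d=T[:3,:3]@np.linalg.solve(K,[uv[0],uv[1],1]);o=T[:3,3]
    return o+d*(z-o[2])/d[2]
def fit(loc,w):
    loc,w=np.array(loc),np.array(w)[:,:2]
    a,b=loc-loc.mean(0),w-w.mean(0)
    yaw=np.arctan2((a[:,0]*b[:,1]-a[:,1]*b[:,0]).sum(),(a*b).sum())
    c,s=np.cos(yaw),np.sin(yaw);M=np.array([[c,-s],[s,c]])
    t=w.mean(0)-M@loc.mean(0)
    return t,yaw,M,np.linalg.norm(w-(loc@M.T+t),axis=1)
def togo(p,yaw=None):
    """tool-frame shift to reach p; turn about tool z so that tool y lies along yaw (mod pi)"""
    s=env.sense();Rm=R.from_rotvec(s["eef_rot"]);
    print("tcp",np.round(s["tool_pos"],4),"q7",np.round(s["qpos"][6],3),"shift",np.round(Rm.inv().apply(np.array(p)-s["tool_pos"]),4))
    if yaw is not None:
        y=Rm.apply([0,1,0]);d=yaw-np.arctan2(y[1],y[0]);d=(d+np.pi/2)%np.pi-np.pi/2
        print("tool z turn",round(-d,3),"tool z",np.round(Rm.apply([0,0,1]),4))
E
python3 - <<'E'
from h import *
i=env.camera_info("scene")
f=lambda u,v,z:ray(i,((u+.5)/5+120-.5,(v+.5)/5+175-.5),z)
L=[f(486,297,.06),f(370,217,.06),f(22,398,.06),f(135,502,.06)]
t,yaw,M,r=fit([[-.065,-.15],[.065,-.15],[.065,.13],[-.065,.13]],L);print("box",t,yaw,r,"seat",t+M@[0,-.085],"ell",f(352,297,.06),"grip",t+M@[0,.03])
D=[f(443,123,.046),f(545,66,.046),f(649,117,.046),f(547,179,.046)]
t,yaw,M,r=fit(np.array([[1,1],[1,-1],[-1,-1],[-1,1]])*.056*1.0,D);print("die",t,yaw,r)
print("bush",f(546,93,.072))
togo([*t,.2],yaw);togo([*t,.2],yaw+np.pi/2)
E
```

```text
box [0.54577377 0.19376463] -0.194098362468294 [0.00270104 0.00160564 0.00187774 0.0003977 ] seat [0.52937881 0.11036076] ell [0.52972244 0.11121597 0.06      ] grip [0.55156023 0.22320129]
die [ 0.56341874 -0.15176556] -0.13338521478235318 [0.00036796 0.0011185  0.00040371 0.0007986 ]
bush [ 0.56184264 -0.15055246  0.072     ]
tcp [ 0.2709 -0.5628  0.2475] q7 -0.155 shift [ 0.4418 -0.2433  0.0479]
tool z turn -0.989 tool z [-7.0e-04  1.4e-03 -1.0e+00]
tcp [ 0.2709 -0.5628  0.2475] q7 -0.155 shift [ 0.4418 -0.2433  0.0479]
tool z turn 0.582 tool z [-7.0e-04  1.4e-03 -1.0e+00]
```

```bash
python3 -m inch '[{"translation":[0.037,-0.02,0],"dr":[0,0,0]},{"translation":[0.037,-0.02,0],"dr":[0,0,0]},{"translation":[0.037,-0.02,0],"dr":[0,0,0]},{"translation":[0.037,-0.02,0],"dr":[0,0,0]},{"translation":[0.037,-0.02,0],"dr":[0,0,0]},{"translation":[0.037,-0.02,0],"dr":[0,0,0]},{"translation":[0.037,-0.02,0],"dr":[0,0,0]},{"translation":[0.037,-0.02,0],"dr":[0,0,0]},{"translation":[0.037,-0.02,0],"dr":[0,0,0]},{"translation":[0.037,-0.02,0],"dr":[0,0,0]},{"translation":[0.037,-0.02,0],"dr":[0,0,0]},{"translation":[0.037,-0.02,0],"dr":[0,0,0]}]' 1
python3 -m inch '[{"translation":[0,0,0],"dr":[0,0,0.128]},{"translation":[0,0,0],"dr":[0,0,0.128]},{"translation":[0,0,0],"dr":[0,0,0.128]},{"translation":[0,0,0],"dr":[0,0,0.128]},{"translation":[0,0,0],"dr":[0,0,0.128]},{"translation":[0,0,0],"dr":[0,0,0]},{"translation":[0,0,0],"dr":[0,0,0]}]'
python3 - <<'E'
from h import *
import cv2
i=env.camera_info("wrist");cv2.imwrite("pics/w1.png",env.read_camera("wrist")[:,:,::-1])
print(np.round(i["intrinsics"],1).tolist(),np.round(i["extrinsics"],4).tolist())
np.savez("w1.npz",**i)
togo([.5634,-.1517,.12],1.377)
E
```

```text
clock: 1.3
tool_pos: [0.5676, -0.1528, 0.248]
eef_rot: [-3.063, -0.699, 0.001]
contact_force: [0.6, -0.3, 1.0]
opening: 0.0856
grip_force: 0.0
clock: 2.0
tool_pos: [0.5669, -0.154, 0.248]
eef_rot: [-3.128, 0.294, 0.001]
contact_force: [0.8, 0.2, 0.5]
opening: 0.0854
grip_force: 0.0
[[326.3, 0.0, 252.8], [0.0, 326.3, 194.3], [0.0, 0.0, 1.0]] [[-0.1859, -0.9332, -0.3076, 0.645], [-0.9826, 0.1767, 0.0578, -0.169], [0.0004, 0.313, -0.9498, 0.3742], [0.0, 0.0, 0.0, 1.0]]
tcp [ 0.567  -0.1541  0.2481] q7 -1.614 shift [-0.0039 -0.0017  0.1281]
tool z turn 0.006 tool z [-5.e-04  1.e-04 -1.e+00]
```

View pics/w1.png

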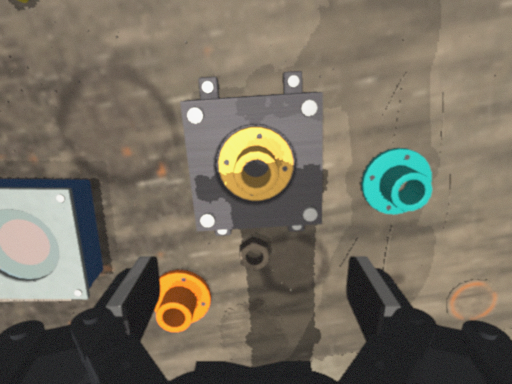

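The wrist picture shows the dowels at (195,116), (309,108), (310,214) and (208,221). The brass flange is centred at about (256,163), the hub's bore mouth at about (257,172), and the orange look-alike stands away at (180,300).

```bash
python3 - <<'E'
from h import *
import cv2
i=dict(np.load("w1.npz"))
D=[ray(i,p,.046) for p in[(195,116),(309,108),(310,214),(208,221)]]
t,yaw,M,r=fit(np.array([[1,1],[1,-1],[-1,-1],[-1,1]])*.056,D);print("die",t,yaw,r)
im=cv2.imread("pics/w1.png");h=cv2.cvtColor(im,cv2.COLOR_BGR2HSV)
m=((h[...,0]>18)&(h[...,0]<32)&(h[...,1]>120)).astype(np.uint8);m[:100]=0;m[230:]=0;m[:,:200]=0;m[:,320:]=0
c=max(cv2.findContours(m,0,1)[0],key=cv2.contourArea);e=cv2.fitEllipse(cv2.convexHull(c));print(e)
print("flange",ray(i,e[0],.036),"bore",ray(i,(257,172),.072))
togo([*t,.064],1.377)
E
```

```text
die [ 0.56679304 -0.15718313] -0.11783200903870965 [0.00031033 0.00033156 0.00084256 0.00047266]
((255.26893615722656, 163.41790771484375), (73.89556121826172, 74.57456970214844), 82.64690399169922)
flange [ 0.56879928 -0.15740682  0.036     ] bore [ 0.56838709 -0.15873051  0.072     ]
tcp [ 0.567  -0.1541  0.2481] q7 -1.614 shift [0.0005 0.003  0.1841]
tool z turn 0.006 tool z [-5.e-04  1.e-04 -1.e+00]
```

```bash
python3 -m inch '[{"translation":[0.001,0.003,0.02],"dr":[0,0,0]},{"translation":[0,0,0.02],"dr":[0,0,0]},{"translation":[0,0,0.02],"dr":[0,0,0]},{"translation":[0,0,0.02],"dr":[0,0,0]},{"translation":[0,0,0.02],"dr":[0,0,0]},{"translation":[0,0,0.02],"dr":[0,0,0]},{"translation":[0,0,0.02],"dr":[0,0,0]},{"translation":[0,0,0.02],"dr":[0,0,0]},{"translation":[0,0,0.012],"dr":[0,0,0]},{"translation":[0,0,0.012],"dr":[0,0,0]},{"translation":[0,0,0],"dr":[0,0,0]},{"translation":[0,0,0],"dr":[0,0,0]}]'
python3 - <<'E'
from h import *
import cv2
i=env.camera_info("wrist");cv2.imwrite("pics/w2.png",env.read_camera("wrist")[:,:,::-1]);np.savez("w2.npz",**i)
togo([.5675,-.157,.064],1.377)
E
```

```text
clock: 3.25
tool_pos: [0.5677, -0.1574, 0.0646]
eef_rot: [-3.127, 0.299, -0.001]
contact_force: [0.4, -0.3, -0.0]
opening: 0.0853
grip_force: 0.0
tcp [ 0.568  -0.1575  0.065 ] q7 -1.658 shift [-0.0006 -0.0004  0.001 ]
tool z turn 0.003 tool z [ 1.1e-03 -2.0e-04 -1.0e+00]
```

View pics/w2.png

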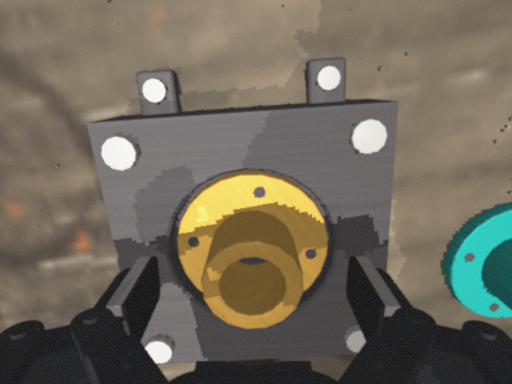

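The hub sits centred between the jaws, with its top ellipse at about (253,284). I'll check its fore-aft offset, then close.

```bash
python3 - <<'E'
from h import *
i=dict(np.load("w2.npz"));togo([*ray(i,(253,284),.072)[:2],.063])
E
python3 -m inch '[{"translation":[0,0,0.002],"dr":[0,0,0]},{"translation":[0,0,0],"dr":[0,0,0]},{"translation":[0,0,0],"dr":[0,0,0]},{"translation":[0,0,0],"dr":[0,0,0]},{"translation":[0,0,0],"dr":[0,0,0]},{"translation":[0,0,0],"dr":[0,0,0]},{"translation":[0,0,0],"dr":[0,0,0]},{"translation":[0,0,0],"dr":[0,0,0]}]' -1
```

```text
tcp [ 0.568  -0.1575  0.065 ] q7 -1.658 shift [0.0003 0.0003 0.002 ]
clock: 4.1
tool_pos: [0.5677, -0.1573, 0.063]
eef_rot: [3.127, -0.3, 0.001]
contact_force: [-1.7, 0.6, 5.0]
opening: 0.0415
grip_force: 61.4
```

```bash
python3 -m inch '[{"translation":[0,0,-0.005],"dr":[0,0,0]},{"translation":[0,0,-0.01],"dr":[0,0,0]},{"translation":[0,0,-0.015],"dr":[0,0,0]},{"translation":[0,0,-0.02],"dr":[0,0,0]},{"translation":[0,0,-0.02],"dr":[0,0,0]},{"translation":[0,0,-0.02],"dr":[0,0,0]},{"translation":[0,0,-0.02],"dr":[0,0,0]},{"translation":[0,0,-0.02],"dr":[0,0,0]},{"translation":[0,0,-0.01],"dr":[0,0,0]},{"translation":[0,0,0],"dr":[0,0,0]}]'
python3 - <<'E'
from h import *
togo([.55,-.02,.2],1.377)
E
```

```text
clock: 5.1
tool_pos: [0.5681, -0.1575, 0.2039]
eef_rot: [3.127, -0.3, 0.004]
contact_force: [-0.7, -0.1, -1.7]
opening: 0.0416
grip_force: 61.2
tcp [ 0.5681 -0.1575  0.2039] q7 -1.622 shift [-0.0439 -0.1316  0.0037]
tool z turn 0.003 tool z [ 2.7e-03 -7.0e-04 -1.0e+00]
```

```bash
python3 -m inch '[{"translation":[-0.005,-0.015,0],"dr":[0,0,0]},{"translation":[-0.006,-0.018,0],"dr":[0,0,0]},{"translation":[-0.006,-0.018,0],"dr":[0,0,0]},{"translation":[-0.006,-0.018,0],"dr":[0,0,0]},{"translation":[-0.006,-0.018,0],"dr":[0,0,0]},{"translation":[-0.006,-0.018,0],"dr":[0,0,0]},{"translation":[-0.006,-0.018,0],"dr":[0,0,0]},{"translation":[-0.003,-0.009,0],"dr":[0,0,0]},{"translation":[0,0,0],"dr":[0,0,0]},{"translation":[0,0,0],"dr":[0,0,0]}]'
python3 - <<'E'
from h import *
import cv2
i=env.camera_info("wrist");cv2.imwrite("pics/w3.png",env.read_camera("wrist")[:,:,::-1]);np.savez("w3.npz",**i)
togo([.533,.105,.2],1.377)
E
```

```text
clock: 6.1
tool_pos: [0.5491, -0.0199, 0.2018]
eef_rot: [3.127, -0.3, -0.001]
contact_force: [0.1, -0.0, -2.2]
opening: 0.0417
grip_force: 61.2
tcp [ 0.5492 -0.0204  0.2019] q7 -1.867 shift [-0.0399 -0.12    0.0019]
tool z turn 0.002 tool z [-6.e-04 -7.e-04 -1.e+00]
```

View pics/w3.png

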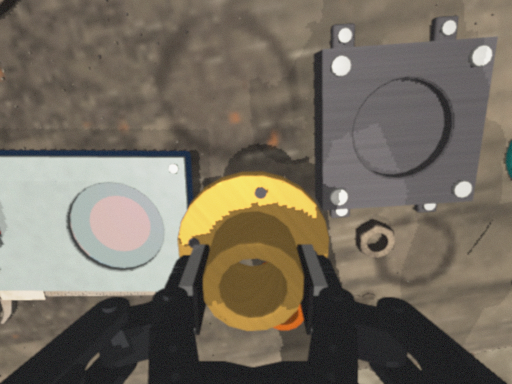

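The bush is held upright, with its hub top at about (253,285) and the same apparent offset as before the grip. The seat rim spans x 68–164 and y 182–269 (centre about (116,225)), with the box's far corner at (187,157).

```bash
python3 - <<'E'
from h import *
import cv2
i=dict(np.load("w3.npz"));im=cv2.imread("pics/w3.png")
g=cv2.cvtColor(im,cv2.COLOR_BGR2GRAY)
top=im[170,40].astype(int);d=np.abs(im.astype(int)-top).sum(2)
m=(d>30).astype(np.uint8);m[:165]=0;m[283:]=0;m[:,:50]=0;m[:,170:]=0
m=cv2.morphologyEx(m,cv2.MORPH_OPEN,np.ones((3,3)))
c=max(cv2.findContours(m,0,1)[0],key=cv2.contourArea);e=cv2.fitEllipse(cv2.convexHull(c));print(e,cv2.boundingRect(c))
print("rim",ray(i,e[0],.06),"rim by eye",ray(i,(116,225.5),.06))
# predicted outline size check
h=cv2.cvtColor(im,cv2.COLOR_BGR2HSV)
pm=((im[...,2]>im[...,1].astype(int)+15)&(h[...,2]>150)).astype(np.uint8);pm[:165]=0;pm[283:]=0;pm[:,:50]=0;pm[:,160:]=0
c=max(cv2.findContours(pm,0,1)[0],key=cv2.contourArea);e2=cv2.fitEllipse(c);print("glass",e2,ray(i,e2[0],.054))
# box edge: first row lighter from above
cols=np.arange(15,175,8);rows=[np.argmax(g[140:175,u].astype(int)>150)+140 for u in cols]
P=np.array([ray(i,(u,v),.06)[:2] for u,v in zip(cols,rows)]);k=np.polyfit(P[:,1],P[:,0],1);print(rows,"edge yaw of y axis",np.pi/2-np.arctan(k[0]),"resid",np.std(P[:,0]-np.polyval(k,P[:,1])))
print("corner",ray(i,(187,157),.06))
print("bush top",ray(i,(253,284),.211))
E
```

```text
((114.30130767822266, 226.48533630371094), (87.11685943603516, 102.85576629638672), 117.01089477539062) (65, 182, 100, 90)
rim [0.53416821 0.10867591 0.06      ] rim by eye [0.53479558 0.10688169 0.06      ]
glass ((119.58531188964844, 222.9813232421875), (51.71404266357422, 61.1734504699707), 117.80934143066406) [0.53449257 0.10606334 0.054     ]
[np.int64(157), np.int64(157), np.int64(157), np.int64(157), np.int64(157), np.int64(157), np.int64(157), np.int64(157), np.int64(157), np.int64(157), np.int64(157), np.int64(158), np.int64(157), np.int64(157), np.int64(158), np.int64(157), np.int64(158), np.int64(158), np.int64(158), np.int64(158)] edge yaw of y axis 1.3724562471391815 resid 0.00027506908213030204
corner [0.58292754 0.02906292 0.06      ]
bush top [ 0.55075689 -0.02048826  0.211     ]
```

```bash
python3 - <<'E'
from h import *
togo([.5335,.1065,.115],1.3745)
E
```

```text
tcp [ 0.5492 -0.0204  0.2019] q7 -1.867 shift [-0.0396 -0.1216  0.0869]
tool z turn 0.004 tool z [-6.e-04 -7.e-04 -1.e+00]
```

```bash
python3 -m inch '[{"translation":[-0.0018,-0.0056,0],"dr":[0,0,0.004]},{"translation":[-0.0045,-0.0138,0],"dr":[0,0,0]},{"translation":[-0.0045,-0.0138,0],"dr":[0,0,0]},{"translation":[-0.0045,-0.0138,0],"dr":[0,0,0]},{"translation":[-0.0045,-0.0138,0],"dr":[0,0,0]},{"translation":[-0.0045,-0.0138,0],"dr":[0,0,0]},{"translation":[-0.0045,-0.0138,0],"dr":[0,0,0]},{"translation":[-0.0045,-0.0138,0],"dr":[0,0,0]},{"translation":[-0.0045,-0.0138,0],"dr":[0,0,0]},{"translation":[-0.0018,-0.0056,0],"dr":[0,0,0]},{"translation":[0,0,0],"dr":[0,0,0]}]'
python3 -m inch '[{"translation":[0,0,0.01],"dr":[0,0,0]},{"translation":[0,0,0.015],"dr":[0,0,0]},{"translation":[0,0,0.015],"dr":[0,0,0]},{"translation":[0,0,0.015],"dr":[0,0,0]},{"translation":[0,0,0.015],"dr":[0,0,0]},{"translation":[0,0,0.01],"dr":[0,0,0]},{"translation":[0,0,0.007],"dr":[0,0,0]},{"translation":[0,0,0],"dr":[0,0,0]},{"translation":[0,0,0],"dr":[0,0,0]},{"translation":[0,0,0],"dr":[0,0,0]}]'
python3 - <<'E'
from h import *
import cv2
i=env.camera_info("wrist");a=env.read_camera("wrist")[:,:,::-1];cv2.imwrite("pics/w4.png",a);np.savez("w4.npz",**i)
cv2.imwrite("pics/w4b.png",cv2.resize(a[120:370,80:430],None,fx=2.2,fy=2.2,interpolation=cv2.INTER_CUBIC))
togo([.5335,.1065,.115],1.3745)
E
```

```text
clock: 7.25
tool_pos: [0.5339, 0.1088, 0.2023]
eef_rot: [-3.127, 0.303, 0.0]
contact_force: [-0.3, -0.3, -2.3]
opening: 0.042
grip_force: 61.2
clock: 8.25
tool_pos: [0.5345, 0.1076, 0.1159]
eef_rot: [-3.126, 0.306, -0.002]
contact_force: [0.7, -1.2, -1.9]
opening: 0.0417
grip_force: 61.2
tcp [0.5345 0.1076 0.1159] q7 -2.147 shift [-0.0008  0.0013  0.0009]
tool z turn 0.001 tool z [ 1.2e-03  3.0e-04 -1.0e+00]
```

View pics/w4b.png

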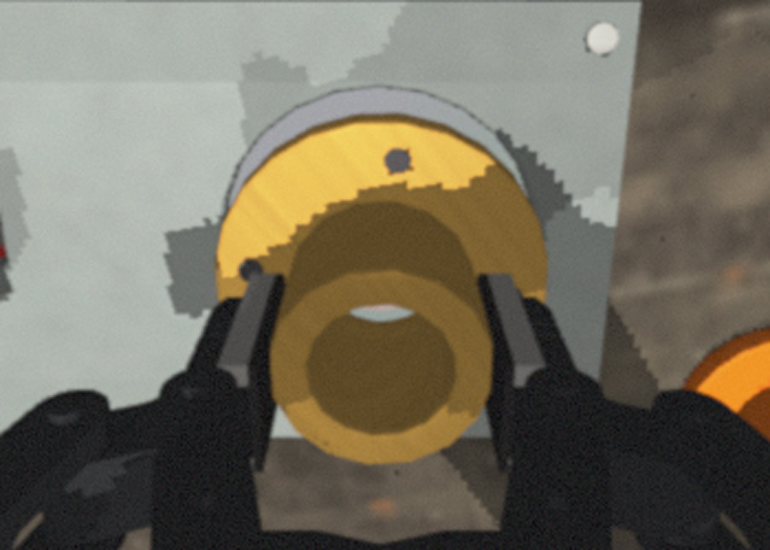

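The bush hovers over the seat. The recess rim arc shows on the far side (crop (232,205)–(378,87)–(522,185)), and the flange top edge runs (222,240)–(380,122)–(543,245).

```bash
python3 - <<'E'
from h import *
i=dict(np.load("w4.npz"))
def circ(pts,z,r):
    P=np.array([ray(i,((u+.5)/2.2+80-.5,(v+.5)/2.2+120-.5),z)[:2] for u,v in pts])
    s=least_squares(lambda c:np.hypot(*(P-c[:2]).T)-r,P.mean(0)-[.02,0]);s2=least_squares(lambda c:np.hypot(*(P-c[:2]).T)-c[2],[*s.x,r])
    return s.x,np.round(s.fun*1000,2),s2.x
a=circ([(232,205),(262,155),(300,117),(340,95),(378,87),(420,95),(460,113),(500,148),(522,185)],.06,.043)
b=circ([(222,240),(250,185),(300,141),(380,123),(470,144),(520,195),(543,245)],.089,.04)
c=circ([(272,360),(295,420),(330,450),(381,464),(430,452),(470,420),(492,360)],.125,.022)
for x in(a,b,c):print(*x)
togo([*(a[0]-b[0]+env.sense()["tool_pos"][:2]),.115])
E
```

```text
[0.53039004 0.1078637 ] [-0.47 -1.7  -0.57  0.85  1.6   0.6  -0.17 -0.92 -1.29] [0.53318951 0.10746074 0.04070556]
[0.53272357 0.10754964] [-0.92 -0.55  0.49  0.34  0.6  -0.74 -0.79] [0.53473826 0.10709393 0.03844343]
[0.50658826 0.11258997] [ 14.78   1.91  -7.78 -15.59  -8.75   1.97  14.71] [-390.88937376   76.20946244  398.74199863]
tcp [0.5345 0.1076 0.1159] q7 -2.147 shift [-0.0024  0.0001  0.0009]
```

```bash
python3 -m inch '[{"translation":[-0.0017,0,0.004],"dr":[0,0,0]},{"translation":[0,0,0.004],"dr":[0,0,0]},{"translation":[0,0,0.003],"dr":[0,0,0]},{"translation":[0,0,0.003],"dr":[0,0,0]},{"translation":[0,0,0.002],"dr":[0,0,0]},{"translation":[0,0,0.002],"dr":[0,0,0]},{"translation":[0,0,0.001],"dr":[0,0,0]},{"translation":[0,0,0],"dr":[0,0,0]},{"translation":[0,0,0],"dr":[0,0,0]}]'
python3 -m inch '[{"translation":[0,0,0.001],"dr":[0,0,0]},{"translation":[0,0,0.001],"dr":[0,0,0]},{"translation":[0,0,0],"dr":[0,0,0]},{"translation":[0,0,0],"dr":[0,0,0]}]'
```

```text
clock: 9.2
tool_pos: [0.5325, 0.1079, 0.0963]
eef_rot: [-3.127, 0.306, -0.0]
contact_force: [-0.2, 0.1, -1.9]
opening: 0.0419
grip_force: 61.2
clock: 9.6
tool_pos: [0.5324, 0.1079, 0.0943]
eef_rot: [-3.127, 0.306, 0.0]
contact_force: [0.5, -1.1, -1.3]
opening: 0.0417
grip_force: 61.2
```

```bash
python3 -m inch '[{"translation":[0,0,0.001],"dr":[0,0,0]},{"translation":[0,0,0.001],"dr":[0,0,0]},{"translation":[0,0,0],"dr":[0,0,0]},{"translation":[0,0,0],"dr":[0,0,0]}]'
python3 -m inch '[{"translation":[0,0,0.0008],"dr":[0,0,0]},{"translation":[0,0,0],"dr":[0,0,0]},{"translation":[0,0,0],"dr":[0,0,0]}]'
```

```text
clock: 10.0
tool_pos: [0.5324, 0.1079, 0.0922]
eef_rot: [-3.127, 0.306, 0.0]
contact_force: [-0.9, 0.1, -2.3]
opening: 0.0419
grip_force: 61.2
clock: 10.3
tool_pos: [0.5324, 0.1079, 0.0915]
eef_rot: [-3.127, 0.306, 0.0]
contact_force: [0.0, -0.6, -2.3]
opening: 0.0416
grip_force: 61.2
```

```bash
for k in 1 2; do python3 -m inch '[{"translation":[0,0,0.0006],"dr":[0,0,0]},{"translation":[0,0,0],"dr":[0,0,0]},{"translation":[0,0,0],"dr":[0,0,0]}]' | grep -E "pos|force"; done
python3 - <<'E'
from h import *
import cv2
i=env.camera_info("wrist");a=env.read_camera("wrist")[:,:,::-1];np.savez("w5.npz",**i)
cv2.imwrite("pics/w5.png",cv2.resize(a[120:370,80:430],None,fx=2.2,fy=2.2,interpolation=cv2.INTER_CUBIC))
E
```

```text
tool_pos: [0.5325, 0.1079, 0.091]
contact_force: [-1.4, -0.3, 0.3]
grip_force: 61.3
tool_pos: [0.5325, 0.1079, 0.091]
contact_force: [-1.9, -0.3, 6.3]
grip_force: 62.3
```

View pics/w5.png

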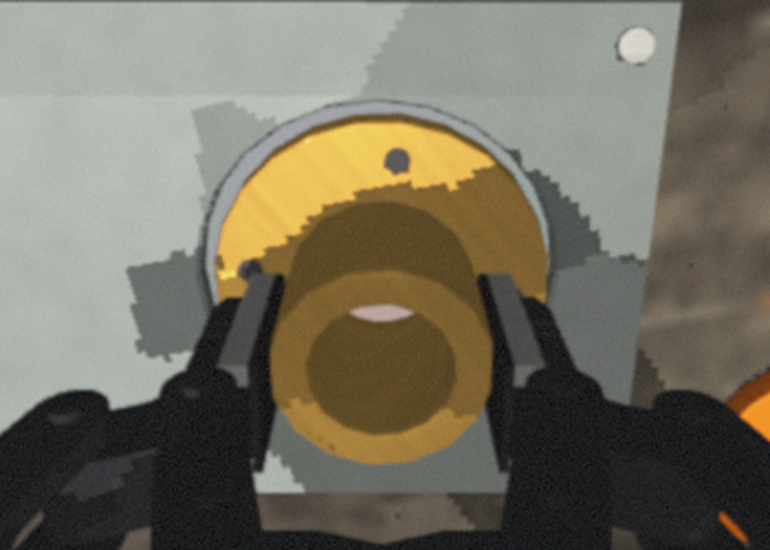

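The bush touched down exactly at the expected height (TCP 0.091 m, force 6 N). The recess ring shows evenly around the flange, so I'm letting go.

```bash
python3 -m inch '[{"translation":[0,0,0],"dr":[0,0,0]},{"translation":[0,0,0],"dr":[0,0,0]},{"translation":[0,0,0],"dr":[0,0,0]},{"translation":[0,0,0],"dr":[0,0,0]},{"translation":[0,0,0],"dr":[0,0,0]},{"translation":[0,0,0],"dr":[0,0,0]},{"translation":[0,0,0],"dr":[0,0,0]},{"translation":[0,0,0],"dr":[0,0,0]}]' 1
python3 -m inch '[{"translation":[0,0,-0.01],"dr":[0,0,0]},{"translation":[0,0,-0.015],"dr":[0,0,0]},{"translation":[0,0,-0.015],"dr":[0,0,0]},{"translation":[0,0,-0.02],"dr":[0,0,0]},{"translation":[0,0,-0.02],"dr":[0,0,0]},{"translation":[0,0,-0.02],"dr":[0,0,0]},{"translation":[0,0,-0.01],"dr":[0,0,0]},{"translation":[0,0,0],"dr":[0,0,0]},{"translation":[0,0,0],"dr":[0,0,0]}]'
python3 - <<'E'
from h import *
import cv2
i=env.camera_info("wrist");a=env.read_camera("wrist")[:,:,::-1];np.savez("w6.npz",**i)
cv2.imwrite("pics/w6.png",cv2.resize(a,None,fx=1.5,fy=1.5,interpolation=cv2.INTER_CUBIC))
E
```

```text
clock: 11.75
tool_pos: [0.5324, 0.1079, 0.0903]
eef_rot: [-3.127, 0.306, 0.0]
contact_force: [-0.1, -0.8, -0.6]
opening: 0.0857
grip_force: 0.0
clock: 12.65
tool_pos: [0.5321, 0.1078, 0.2]
eef_rot: [3.127, -0.306, -0.001]
contact_force: [-0.1, 0.1, -0.8]
opening: 0.0855
grip_force: 0.0
```

View pics/w6.png

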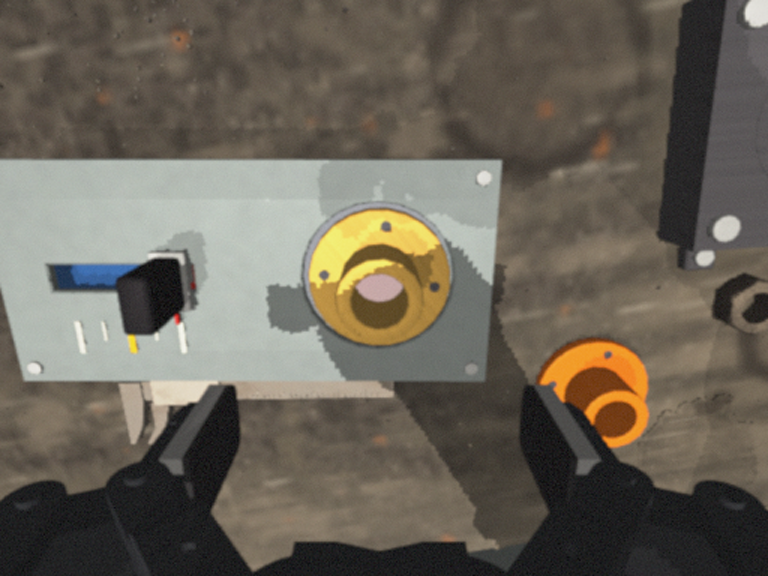

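The bush sits released in the seat with an even ring round the flange (centre about (378,277)). The handle top is at about (140,305), the pointer at (180,318), the yellow mark at (132,343), and the box corners at (501,161), (486,381) and (23,380).

```bash
python3 - <<'E'
from h import *
i=dict(np.load("w6.npz"))
f=lambda u,v,z:ray(i,((u+.5)/1.5-.5,(v+.5)/1.5-.5),z)
t,yaw,M,r=fit([[.065,-.15],[-.065,-.15],[-.065,.13]],[f(501,161,.06),f(486,381,.06),f(23,380,.06)])
print(t,yaw,r,"seat",t+M@[0,-.085],"grip",t+M@[0,.03])
print("pointer/marks",[np.round(M.T@(f(u,v,.061)[:2]-t),4) for u,v in[(180,318),(132,343),(81,337),(183,337)]])
g=[f(u,v,.109)[:2] for u,v in[(119,284),(156,284),(157,334),(122,334)]] # handle top face guess
print("handle top",np.mean(g,0))
for z in(.2,.092): togo([.5555,.2205,z],1.3735)
E
```

```text
[0.5485733  0.19181988] -0.19755440553308357 [0.00034061 0.00101984 0.00076545] seat [0.53189019 0.10847318] grip [0.55446146 0.22123637]
pointer/marks [array([-0.0238,  0.0298]), array([-0.0397,  0.0601]), array([-0.0359,  0.0895]), array([-0.0358,  0.0295])]
handle top [0.55331038 0.21937114]
tcp [0.5319 0.1078 0.1995] q7 -2.117 shift [ 0.0013 -0.1152 -0.0005]
tool z turn 0.002 tool z [-1.3e-03 -3.0e-04 -1.0e+00]
tcp [0.5319 0.1078 0.1995] q7 -2.117 shift [ 0.0014 -0.1152  0.1075]
tool z turn 0.002 tool z [-1.3e-03 -3.0e-04 -1.0e+00]
```

```bash
python3 -m inch '[{"translation":[0,-0.007,0],"dr":[0,0,0]},{"translation":[0,-0.015,0],"dr":[0,0,0]},{"translation":[0,-0.018,0],"dr":[0,0,0]},{"translation":[0.001,-0.018,0],"dr":[0,0,0]},{"translation":[0,-0.018,0],"dr":[0,0,0]},{"translation":[0,-0.018,0],"dr":[0,0,0]},{"translation":[0,-0.015,0],"dr":[0,0,0]},{"translation":[0,-0.006,0],"dr":[0,0,0]},{"translation":[0,0,0],"dr":[0,0,0]},{"translation":[0,0,0],"dr":[0,0,0]},{"translation":[0,0,0],"dr":[0,0,0]}]'
python3 - <<'E'
from h import *
togo([.5550,.2208,.092],1.3735)
E
```

```text
clock: 13.8
tool_pos: [0.5558, 0.2193, 0.2003]
eef_rot: [3.126, -0.308, 0.0]
contact_force: [0.6, -0.5, 0.4]
opening: 0.0852
grip_force: 0.0
tcp [0.5558 0.2193 0.2003] q7 -2.297 shift [-0.0011 -0.0014  0.1083]
tool z turn 0.001 tool z [ 0.e+00 -7.e-04 -1.e+00]
```

```bash
python3 -m inch '[{"translation":[-0.001,-0.0014,0.008],"dr":[0,0,0]},{"translation":[0,0,0.015],"dr":[0,0,0]},{"translation":[0,0,0.015],"dr":[0,0,0]},{"translation":[0,0,0.015],"dr":[0,0,0]},{"translation":[0,0,0.015],"dr":[0,0,0]},{"translation":[0,0,0.015],"dr":[0,0,0]},{"translation":[0,0,0.01],"dr":[0,0,0]},{"translation":[0,0,0.01],"dr":[0,0,0]},{"translation":[0,0,0.005],"dr":[0,0,0]},{"translation":[0,0,0],"dr":[0,0,0]},{"translation":[0,0,0],"dr":[0,0,0]}]'
python3 -m inch '[{"translation":[0,0,0],"dr":[0,0,0]},{"translation":[0,0,0],"dr":[0,0,0]},{"translation":[0,0,0],"dr":[0,0,0]},{"translation":[0,0,0],"dr":[0,0,0]},{"translation":[0,0,0],"dr":[0,0,0]},{"translation":[0,0,0],"dr":[0,0,0]},{"translation":[0,0,0],"dr":[0,0,0]},{"translation":[0,0,0],"dr":[0,0,0]},{"translation":[0,0,0],"dr":[0,0,0]},{"translation":[0,0,0],"dr":[0,0,0]}]' -1
```

```text
clock: 14.9
tool_pos: [0.5552, 0.2222, 0.0927]
eef_rot: [-3.126, 0.306, -0.001]
contact_force: [0.1, 0.3, 0.6]
opening: 0.0853
grip_force: 0.0
clock: 15.9
tool_pos: [0.5549, 0.2216, 0.0925]
eef_rot: [3.126, -0.307, -0.0]
contact_force: [-1.6, -2.8, 5.9]
opening: 0.0152
grip_force: 58.8
```

```bash
python3 -m inch '[{"translation":[0,-0.002,0],"dr":[0,0,0]},{"translation":[0,-0.003,0],"dr":[0,0,0]},{"translation":[0,-0.004,0],"dr":[0,0,0]},{"translation":[0,-0.004,0],"dr":[0,0,0]},{"translation":[0,-0.004,0],"dr":[0,0,0]},{"translation":[0,-0.004,0],"dr":[0,0,0]},{"translation":[0,-0.003,0],"dr":[0,0,0]},{"translation":[0,-0.003,0],"dr":[0,0,0]},{"translation":[0,-0.002,0],"dr":[0,0,0]},{"translation":[0,-0.001,0],"dr":[0,0,0]},{"translation":[0,0,0],"dr":[0,0,0]},{"translation":[0,0,0],"dr":[0,0,0]}]'
python3 - <<'E'
from h import *
import cv2
d=np.array([.1963,.9805,0]);s=env.sense();print("travel est",(s["tool_pos"]-[.5549,.2216,.0925])@d,"force along",np.array(s["contact_force"])@d)
a=env.read_camera("scene")[:,:,::-1][205:285,115:225]
cv2.imwrite("pics/s7.png",cv2.resize(a,None,fx=7,fy=7,interpolation=cv2.INTER_CUBIC))
E
```

```text
clock: 17.1
tool_pos: [0.5604, 0.249, 0.0925]
eef_rot: [3.123, -0.308, -0.002]
contact_force: [-3.8, -7.7, 8.7]
opening: 0.0155
grip_force: 59.4
travel est 0.027990779083413464 force along -8.25093520765152
```

View pics/s7.png

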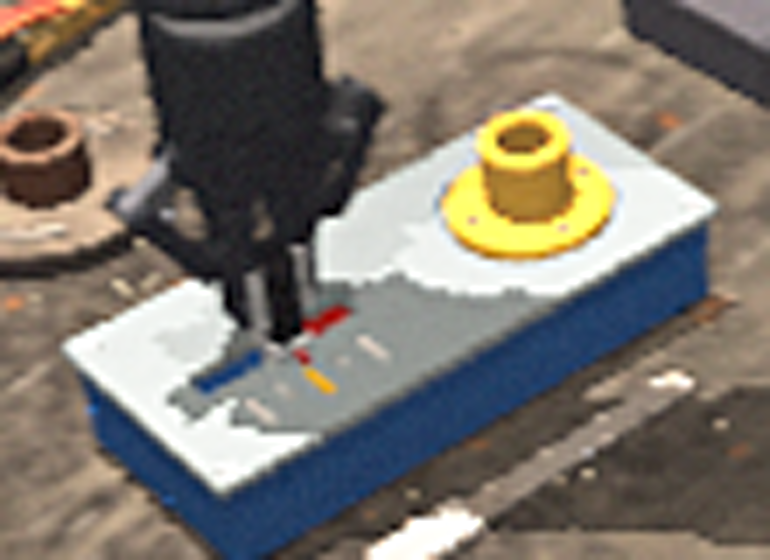

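The bush is still seated. The red pointer stands about level with the yellow mark or a little short of it, at (303,356) against (318,379), and it sits above the plate. Its displacement from the closed picture gives about 27 mm, and the TCP travel gives 28 mm. I'll add 2 mm.

```bash
python3 -m inch '[{"translation":[0,-0.001,0],"dr":[0,0,0]},{"translation":[0,-0.001,0],"dr":[0,0,0]},{"translation":[0,0,0],"dr":[0,0,0]},{"translation":[0,0,0],"dr":[0,0,0]},{"translation":[0,0,0],"dr":[0,0,0]},{"translation":[0,0,0],"dr":[0,0,0]},{"translation":[0,0,0],"dr":[0,0,0]},{"translation":[0,0,0],"dr":[0,0,0]},{"translation":[0,0,0],"dr":[0,0,0]},{"translation":[0,0,0],"dr":[0,0,0]}]'
python3 - <<'E'
from h import *
import cv2
def red(im):
    h=cv2.cvtColor(im,cv2.COLOR_BGR2HSV).astype(int);m=((h[...,0]<8)|(h[...,0]>172))&(h[...,1]>150)&(h[...,2]>80)
    y,x=np.nonzero(m[240:265,150:172]);return sorted(zip((x+150).tolist(),(y+240).tolist()))
d=np.array([.1963,.9805,0]);s=env.sense();print("travel",(s["tool_pos"]-[.5549,.2216,.0925])@d,"F",np.array(s["contact_force"])@d,np.abs(s["joint_vel"]).max())
b=env.read_camera("scene")[:,:,::-1].copy();cv2.imwrite("pics/s8.png",b)
i=env.camera_info("scene");K,T=i["intrinsics"],np.linalg.inv(i["extrinsics"])
def px(p):
    q=K@(T[:3,:3]@p+T[:3,3]);return q[:2]/q[2]
c,sn=np.cos(-.1976),np.sin(-.1976);M=np.array([[c,-sn],[sn,c]])
t=np.array([.5486,.1918]);P=lambda y:px(np.array([*(t+M@[-.022,y]),.065]))
print("px for 30mm",P(.06)-P(.03))
print("closed",red(cv2.imread("pics/scene0.png")));print("now",red(b))
E
```

```text
clock: 18.15
tool_pos: [0.5608, 0.2508, 0.0925]
eef_rot: [3.123, -0.308, -0.002]
contact_force: [-3.3, -8.2, 9.3]
opening: 0.0151
grip_force: 59.4
travel 0.029768562633526046 F -8.71683210666614 0.0012039764376727481
px for 30mm [-7.94555434  4.37363803]
closed [(164, 251), (165, 251)]
now [(157, 256), (158, 251), (158, 252), (158, 256), (159, 251), (159, 252), (160, 250), (160, 251), (160, 252), (161, 249), (161, 250), (161, 251), (162, 249), (162, 250), (163, 249), (163, 250), (164, 249)]
```

Three measures agree at about 28–30 mm: TCP travel 29.8 mm, pointer shift about 29 mm, and spring force 8.7 N. The shutter is at rest and gripped, so I'm handing in.

```bash
python3 -c "
from plant import env
print(env.sign_off())"
```

```text
the job is handed in; nothing more can be done
None
```

The job is handed in, though the sign-off returned no verdict: the brass bush sits released and flat in the light box's seat, and the shutter is held at about 29–30 mm, at the yellow mark, by its gripped handle.

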